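Slide the round coaster home in its tray

ROBOT

A 6-joint arm with a two-finger parallel gripper is mounted at the origin on a cart in front of the work surface, level with it; the furniture and walls round the work are solid. World frame = base frame: x ahead of the robot, y to its left, z up, the work surface at z = 0. Lengths are in m, angles in degrees, forces in N, time in s.
With the tool pointing down it reaches from about 0.25 to 0.725 m from the base axis. Payload 9.7 kg.
Tool frame: the origin (TCP) lies midway between the tips of the shut fingers; the grasp point (between the pads) lies 19 mm behind it; z points along the fingers, y is the line along which they close (so a half turn about z gives the same grasp; the last joint's range is limited). The gripper opens to 85 mm and grips with 20 to 120 N. Pads are 22 mm wide; open, the fingers measure 114 mm over their backs; the gripper's body (76 mm by 85 mm) begins 54 mm behind the grasp point. The pads swing forward as they close: fully open they stand 13 mm farther back than shut.
Start: joints at [-73.224, 4.979, 10.078, 95.1, 0, 90], TCP at [0.159, -0.527, 0.231] pointing down, gripper open.
Joint ranges: [-179.16, 179.16], [-48.56, 103.87], [-65.8, 70.77], [-126.05, 130.52], [-82.76, 87.17], [-180, 180]. Speed limits (degrees/s): [127.2, 127.2, 147.25, 180, 180, 180].

INTERFACE

Orientations are given as [roll, pitch, yaw] about the fixed x, y, z axes, in that order (R = Rz(yaw) Ry(pitch) Rx(roll)).
In Python, from workcell import bot gives the robot as it stands.
- The arm moves only by the shell command python3 -m crank 'ROWS' [FORCE]. ROWS is JSON, a list of rows, each an object with "gripper": the finger opening in mm, from 0 to 85.4; "travel": the shift along the tool's x, y, z in mm, a list of three; "twist": the turn, a rotation vector about the tool's x, y, z in rad, a list of three. In form: [{"gripper": gripper, "travel": [tx, ty, tz], "twist": [rx, ry, rz]}, ...]. A call has 1 to 12 rows; each row shifts and turns the commanded pose from where the row before left it, along the tool's axes as they then stand; what a row does not reach is not made up. A row lasts 1/8 s, in which the tool goes at most 62.5 mm and 10.7 degrees, less where a joint would pass 70% of its speed; a pose out of reach is approached as far as the arm can. A call is refused whole if a number of a shift passes 62.5 or a number of a turn 0.188, either way. A call with a gripper value outside its range is refused whole. The fingers move at their own pace and stop on an object; FORCE is the grip in N (left out, the last holds). Time passes only in rows, so rows that do not move let the fingers close. It gives the time, the measured TCP pose, the force, the opening and the grip force at its end, in the units of the state.
- bot.get_obs(): the state, without advancing time (a new reading comes with each control period).
- bot.camera(name): name is "side" or "top" or "wrist"; returns the picture (420x560x3 uint8, red, green, blue); there is no depth.
- bot.calibration(name): a dict with "vfov" (degrees; the focal length in pixels is half the picture's height over the tangent of half this angle, whatever the lens; pixels are square), "cx", "cy" (the principal point, pixels), "k1" (the pictures are not rectified: a ray, as slopes to the right and down, at radius r is drawn at 1 + k1 r^2 times it, then the intrinsics apply), "camera_from_world" (4x4, takes a point from world to camera coordinates). Camera axes: x right, y down, z forward; pixel columns grow to the right and rows downward; lengths in m; the calibration is good to about 2 mm. A picture is of the moment at which its call begins: read the wrist's pose just before it. calibration takes no time and is no camera call; for the wrist camera it gives the pose at the moment of the call.
- bot.job_done(): hands the job in; it is judged then, once.
The state is a dict: "time": time; "q": joint angles; "qd": joint speeds; "joint_efforts": joint torques, N m; "ee_pos": TCP position; "tcp_rot": TCP orientation; "wrist_force": force on the tool from outside, world axes, zero at the start; "torque": the same for the moment, N m; "opening": finger opening in m; "grasp_force": force on a finger pad.
Only numpy, scipy, OpenCV 4.12 (cv2) and the standard library are available. Lean on these libraries where they do the work, as an engineer would, in place of code of your own. Each camera call takes 0.05 s, during which the arm holds its last target. There are 200 camera calls.

TASK

Put the round coaster away: slide it straight along its lane of the wooden coaster tray and over the raised lip, so that it drops into the pocket beyond and lies flat there. Push it, do not pick it up, and leave the square coaster where it is.

Things in the scene. Friction and masses are not known exactly. Their poses are not given: they have to be found in the camera images.
- coaster_round: Loose round coaster of light wood with a cork disc let into the top, 90 mm in diameter, 14 mm thick, 80 to 170 g, too broad to grasp. It lies flat on the ledge of one of the tray's two lanes, either one. Origin at the centre of its underside, z up.
- coaster_square: Loose square coaster of the same wood and cork, 88 x 88 x 14 mm, lying on the ledge of the other lane; it stays there. Origin at the centre of its underside, z up.
- coaster_tray: Dark wooden coaster tray, fixed, 244 mm long (x from -130 to +114 mm) and 224 mm wide (y), with two alike lanes side by side, each 100 mm wide, centred at y = +54 and -54 mm. Origin at worktop height; x runs along the lanes from ledge over lip to pocket, away from the robot within 15 degrees. Rails 8 mm thick bound each lane: 18 mm high beside the ledge, 24 mm high past x = -20 mm and at the back.
- tray_lip (a point): Middle of the crest of the lip, 18 mm above the worktop (tray x = +1 mm, y = 0; axes as the tray). From it along x, in both lanes: ledge, 12 mm above the worktop, -131 to -25 mm; ramp up, -25 to -3; crest, -3 to +3; pocket, +3 to +105 (centre +54), floor 4 mm above the worktop. A coaster pushed at its rear rim climbs the ramp and drops once that rim is past the crest; its top is then level with the crest.
Mind the look-alikes: they are no part of the job. Leave any green or yellow look-alike of the coaster_round alone.

How it is judged:
By the outcome, as a careful person would: the job done as asked, in the order asked, and still so for the second after the job is handed in, with the robot touching nothing.
It also fails if it takes over 40 s, if anything falls off the work surface, if the arm or the gripper's body presses on something with over 40 N, if the wrist force passes 120 N, or if a joint passes its speed limit or range.

## Working session

There is one attempt and no reset: what is moved stays moved. The work goes in short steps, Python scripts to look and compute and a shell command to move; the robot and the scene stay as the last step left them, time stands still between calls to the robot, and variables do not carry over. Pictures are saved under pics/ and viewed, at most 10 in all, crops included, and the job is handed in when it is done.

```bash
mkdir -p pics; python3 - <<'E'
from workcell import bot
import cv2
for n in("top","side"):
    cv2.imwrite(f"pics/{n}0.png",cv2.cvtColor(bot.camera(n),cv2.COLOR_RGB2BGR))
    print(n,bot.calibration(n))
o=bot.get_obs();print(o["ee_pos"],o["tcp_rot"],o["time"],o["q"])
E
```

```text
top {'vfov': 45.15663345607565, 'cx': 281.3759259430435, 'cy': 213.131415634369, 'k1': -0.06982902749300379, 'camera_from_world': array([[-0.02572866, -0.99936393, -0.02469345, -0.02554886],
       [-0.98248545,  0.029839  , -0.1839347 ,  0.51106878],
       [ 0.18455454,  0.01952856, -0.98262824,  1.03467916],
       [ 0.        ,  0.        ,  0.        ,  1.        ]])}
side {'vfov': 45.32446865627631, 'cx': 285.9800766182091, 'cy': 208.63632828616974, 'k1': 0.02582967750899379, 'camera_from_world': array([[-0.99651981,  0.08321118,  0.00491512,  0.50145069],
       [ 0.05166297,  0.66282801, -0.74698726,  0.03079884],
       [-0.06541557, -0.74413368, -0.66482018,  0.9224193 ],
       [ 0.        ,  0.        ,  0.        ,  1.        ]])}
[ 0.15869494 -0.5264028   0.2306349 ] [-1.79931547e+02  2.90575244e-04  1.67763548e+01] 0.1 [-7.32233373e+01  5.00876217e+00  1.00377390e+01  9.50974301e+01
 -2.90207174e-04  9.00003082e+01]
```

View pics/top0.png

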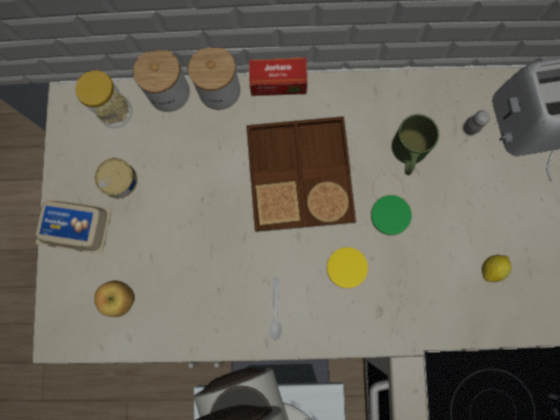

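View pics/side0.png

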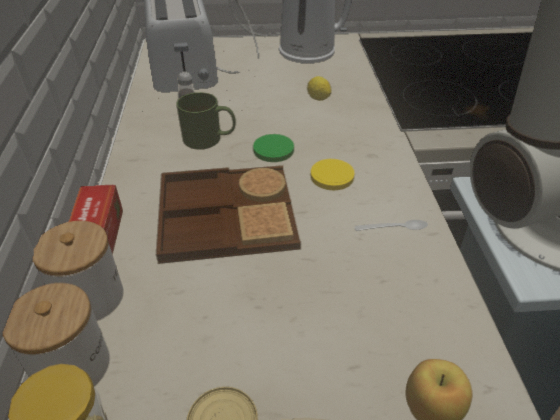

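Candidates in the top view: the cork-topped disc in the tray's right lane at (328,201), the green disc at (391,215) and the yellow disc at (348,267). The cork disc fits, as it is light wood and cork and lies on a ledge. The square coaster at (278,203) is in the left lane. I'll confirm this in an enlarged crop.

```bash
python3 - <<'E'
import cv2
a=cv2.imread("pics/top0.png")[110:240,235:375]
cv2.imwrite("pics/c1.png",cv2.resize(a,None,fx=4.5,fy=4.5,interpolation=cv2.INTER_CUBIC))
E
```

```text
(no output)
```

View pics/c1.png

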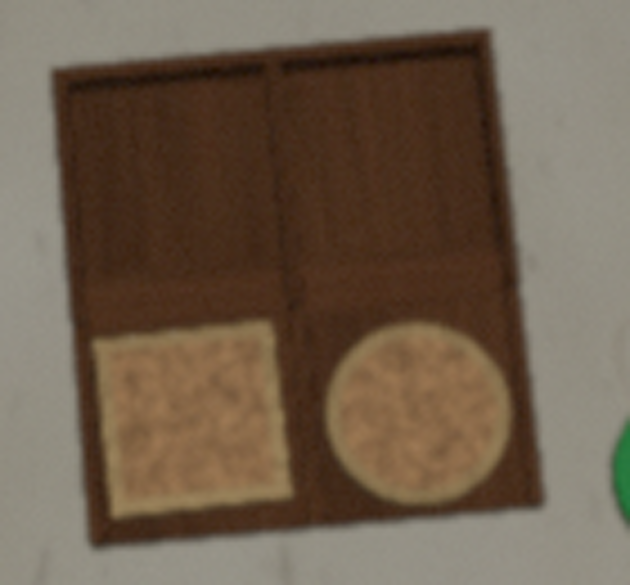

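The crop confirms it: a light-wood disc with a cork inlay, centred at crop (419,413), in the right lane. The outer tray corners are at crop (53,71), (488,30), (543,506) and (93,547).

```bash
cat >h.py <<'E'
import numpy as np,cv2
from workcell import bot
def px2w(name,uv,z,c=None):
    c=c or bot.calibration(name);f=210/np.tan(np.radians(c["vfov"]/2))
    K=np.array([[f,0,c["cx"]],[0,f,c["cy"]],[0,0,1]]);M=np.array(c["camera_from_world"])
    n=cv2.undistortPoints(np.array([[uv]],float),K,np.array([c["k1"],0,0,0.]))[0,0]
    d=M[:3,:3].T@np.r_[n,1];p=-M[:3,:3].T@M[:3,3]
    return p+d*(z-p[2])/d[2]
E
python3 - <<'E'
from h import *
cr=lambda u,v:(235+(u+.5)/4.5-.5,110+(v+.5)/4.5-.5)
P=lambda u,v,z:px2w("top",cr(u,v),z)[:2]
fl,fr=P(53,71,.024),P(488,30,.024)
nl,nr=P(93,547,.0),P(543,506,.0)
n18=[P(93,547,.018),P(543,506,.018)]
print(fl,fr,nl,nr,n18)
print("width",np.hypot(*(fl-fr)),np.hypot(*(nl-nr)),"len",np.hypot(*(fl-nl)),np.hypot(*(fr-nr)))
yf=np.degrees(np.arctan2(*(fl-fr)[::-1]))-90;yn=np.degrees(np.arctan2(*(nl-nr)[::-1]))-90
mf,mn=(fl+fr)/2,(nl+nr)/2
a=np.degrees(np.arctan2(*(mf-mn)[::-1]));print("yaw",yf,yn,a)
yaw=np.radians((yf+yn+a)/3);X=np.array([np.cos(yaw),np.sin(yaw)]);Y=np.array([-X[1],X[0]])
O=((mf-.114*X)+(mn+.130*X))/2
c=P(419.5,413,.026);print("origin",O,"yaw",np.degrees(yaw),"coaster",c,"tray frame",(c-O)@X,(c-O)@Y)
print("diam",np.hypot(*(P(326,413,.026)-P(513,413,.026))))
for x in(-.16,-.13,.012):print(x,O+X*x-.054*Y)
for n,uv in(("top",(348,267)),("side",(333,174))):print("yellow",px2w(n,uv,.01))
E
```

```text
[0.71964555 0.03485407] [ 0.73397158 -0.18524005] [0.47993953 0.02019781] [ 0.49381257 -0.2027955 ] [array([0.47719214, 0.01888137]), array([ 0.49084023, -0.20049608])]
width 0.22055986595767865 0.22342443323662037 len 0.24015367135966112 0.24079980876724133
yaw 3.724155875289057 3.559943293312884 3.8403100546267575
origin [ 0.61482556 -0.08272853] yaw 3.7081364077428987 coaster [ 0.53718229 -0.14186018] tray frame -0.08130500420873886 -0.053986359713212057
diam 0.09095820429324002
-0.16 [ 0.45865293 -0.14696332]
-0.13 [ 0.48859012 -0.1450231 ]
0.012 [ 0.63029283 -0.13583939]
yellow [ 0.39380956 -0.18065651  0.01      ]
yellow [ 0.39348377 -0.17156487  0.01      ]
```

The measurements agree: tray about 222 x 240 mm, coaster 91 mm across, tray yaw 3.7°, and the round coaster centred in its lane at tray x = -81, y = -54. Next I shut the fingers, align the yaw and go behind the coaster.

```bash
python3 -m crank '[{"gripper":0,"travel":[0,0,0],"twist":[0,0,0.114]},{"gripper":0,"travel":[0,0,0],"twist":[0,0,0.114]},{"gripper":0,"travel":[33,-36,14],"twist":[0,0,0]},{"gripper":0,"travel":[33,-36,14],"twist":[0,0,0]},{"gripper":0,"travel":[33,-36,14],"twist":[0,0,0]},{"gripper":0,"travel":[33,-36,14],"twist":[0,0,0]},{"gripper":0,"travel":[33,-36,14],"twist":[0,0,0]},{"gripper":0,"travel":[33,-36,14],"twist":[0,0,0]},{"gripper":0,"travel":[33,-36,14],"twist":[0,0,0]},{"gripper":0,"travel":[33,-36,14],"twist":[0,0,0]},{"gripper":0,"travel":[33,-36,14],"twist":[0,0,0]},{"gripper":0,"travel":[33,-36,14],"twist":[0,0,0]}]'
cat >t.py <<'E'
from h import *
o=bot.get_obs();yaw=np.radians(3.71);X=np.array([np.cos(yaw),np.sin(yaw)]);Y=np.array([-X[1],X[0]])
d=np.array(o["ee_pos"][:2])-[.61483,-.08273]
print("tray xy mm",d@X*1e3,d@Y*1e3,"z",o["ee_pos"][2]*1e3,"rot",o["tcp_rot"],"F",o["wrist_force"],"t",o["time"],"open",o["opening"])
E
python3 t.py
```

```text
time: 1.6
ee_pos: [0.4654, -0.1445, 0.0907]
tcp_rot: [180.0, 0.0, 3.7]
wrist_force: [0.4, -0.5, -0.3]
opening: 0.0002
grasp_force: 0.0
tray xy mm -153.07708830844945 -51.96723287150298 z 90.65106664711762 rot [1.79997840e+02 6.72787935e-03 3.71823111e+00] F [ 0.38792648 -0.46852505 -0.25659245] t 1.6 open 0.00017171095602009547
```

```bash
python3 -m crank '[{"gripper":0,"travel":[0,2,25],"twist":[0,0,0]},{"gripper":0,"travel":[0,0,25],"twist":[0,0,0]},{"gripper":0,"travel":[0,0,15],"twist":[0,0,0]},{"gripper":0,"travel":[0,0,9],"twist":[0,0,0]},{"gripper":0,"travel":[0,0,0],"twist":[0,0,0]}]'
python3 t.py; python3 - <<'E'
from h import *
a=[cv2.resize(bot.camera(n)[s],(390,390),interpolation=cv2.INTER_CUBIC) for n,s in(("top",np.s_[110:240,235:365]),("side",np.s_[120:270,155:305]))]
cv2.imwrite("pics/c2.png",cv2.cvtColor(np.hstack(a),cv2.COLOR_RGB2BGR))
E
```

```text
time: 2.22
ee_pos: [0.4647, -0.1481, 0.0171]
tcp_rot: [-180.0, 0.0, 3.7]
wrist_force: [-0.1, 0.4, 1.3]
opening: -0.0001
grasp_force: 0.0
tray xy mm -154.06169751639612 -55.503210725524795 z 17.14968183416338 rot [-1.79989775e+02  2.30479311e-02  3.69289471e+00] F [-0.07570526  0.36340054  1.25753303] t 2.225 open -0.00013518198302780738
```

View pics/c2.png

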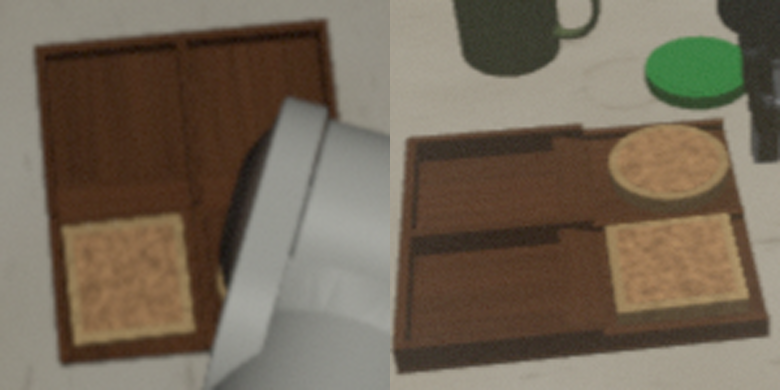

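The side view shows the shut fingers just behind the round coaster (crop (765,150), disc at (668,160)) and clear of the rest. Next I push along the lane.

```bash
python3 -m crank '[{"gripper":0,"travel":[8,-1,0],"twist":[0,0,0]},{"gripper":0,"travel":[8,0,0],"twist":[0,0,0]},{"gripper":0,"travel":[8,0,0],"twist":[0,0,0]},{"gripper":0,"travel":[8,0,0],"twist":[0,0,0]},{"gripper":0,"travel":[8,0,0],"twist":[0,0,0]},{"gripper":0,"travel":[8,0,0],"twist":[0,0,0]},{"gripper":0,"travel":[8,0,0],"twist":[0,0,0]},{"gripper":0,"travel":[8,0,0],"twist":[0,0,0]},{"gripper":0,"travel":[8,0,0],"twist":[0,0,0]},{"gripper":0,"travel":[8,0,0],"twist":[0,0,0]},{"gripper":0,"travel":[8,0,0],"twist":[0,0,0]},{"gripper":0,"travel":[8,0,0],"twist":[0,0,0]}]'
python3 t.py; python3 - <<'E'
from h import *
a=[cv2.resize(bot.camera(n)[s],(390,390),interpolation=cv2.INTER_CUBIC) for n,s in(("top",np.s_[110:240,235:365]),("side",np.s_[120:270,155:305]))]
cv2.imwrite("pics/c3.png",cv2.cvtColor(np.hstack(a),cv2.COLOR_RGB2BGR))
E
```

```text
time: 3.82
ee_pos: [0.5611, -0.1407, 0.0172]
tcp_rot: [-180.0, 0.0, 3.7]
wrist_force: [-1.8, -1.1, 0.4]
opening: -0.0002
grasp_force: 0.7
tray xy mm -57.359525289128015 -54.38535832779222 z 17.21912669157546 rot [-1.79997487e+02  6.20325650e-03  3.71283159e+00] F [-1.78520438 -1.06650531  0.44459964] t 3.825 open -0.00016181038199479552
```

View pics/c3.png

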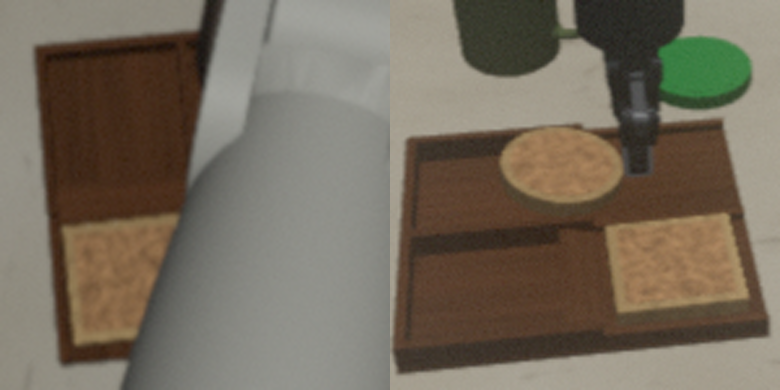

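The coaster at crop (562,165) is tipping over the lip, straight in its lane, and the fingers follow at (638,160). I continue the push, raising the tips by 4 mm to clear the crest.

```bash
python3 -m crank '[{"gripper":0,"travel":[6,0,-1],"twist":[0,0,0]},{"gripper":0,"travel":[6,0,-1],"twist":[0,0,0]},{"gripper":0,"travel":[6,0,-1],"twist":[0,0,0]},{"gripper":0,"travel":[6,0,-1],"twist":[0,0,0]},{"gripper":0,"travel":[6,0,0],"twist":[0,0,0]},{"gripper":0,"travel":[6,0,0],"twist":[0,0,0]},{"gripper":0,"travel":[6,0,0],"twist":[0,0,0]},{"gripper":0,"travel":[6,0,0],"twist":[0,0,0]},{"gripper":0,"travel":[6,0,0],"twist":[0,0,0]},{"gripper":0,"travel":[0,0,0],"twist":[0,0,0]}]'
python3 t.py; python3 - <<'E'
from h import *
a=[cv2.resize(bot.camera(n)[s],(390,390),interpolation=cv2.INTER_CUBIC) for n,s in(("top",np.s_[110:240,235:365]),("side",np.s_[120:270,155:305]))]
cv2.imwrite("pics/c4.png",cv2.cvtColor(np.hstack(a),cv2.COLOR_RGB2BGR))
E
```

```text
time: 5.18
ee_pos: [0.615, -0.1372, 0.0212]
tcp_rot: [-180.0, -0.0, 3.7]
wrist_force: [-0.1, -1.1, -0.7]
opening: -0.0002
grasp_force: 0.0
tray xy mm -3.3510462883196537 -54.34322118299051 z 21.243616782897316 rot [-1.79999838e+02 -1.81979983e-02  3.72553460e+00] F [-0.10034975 -1.08255755 -0.71576452] t 5.175 open -0.0001675154586294791
```

View pics/c4.png

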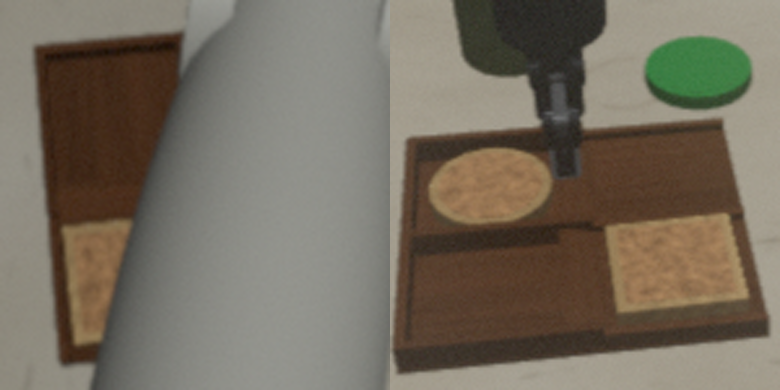

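The coaster lies beyond the lip, but I need to be sure its rear rim has dropped. I back off upwards and towards the robot, then look closely.

```bash
python3 -m crank '[{"gripper":0,"travel":[-5,0,-10],"twist":[0,0,0]},{"gripper":0,"travel":[-5,0,-30],"twist":[0,0,0]},{"gripper":0,"travel":[-20,0,-30],"twist":[0,0,0]},{"gripper":0,"travel":[-40,0,-30],"twist":[0,0,0]},{"gripper":0,"travel":[-40,0,-20],"twist":[0,0,0]},{"gripper":0,"travel":[-40,0,0],"twist":[0,0,0]},{"gripper":0,"travel":[-40,20,0],"twist":[0,0,0]},{"gripper":0,"travel":[-40,35,0],"twist":[0,0,0]},{"gripper":0,"travel":[-30,40,0],"twist":[0,0,0]},{"gripper":0,"travel":[-10,40,0],"twist":[0,0,0]},{"gripper":0,"travel":[0,40,0],"twist":[0,0,0]},{"gripper":0,"travel":[0,0,0],"twist":[0,0,0]}]'
python3 t.py; python3 - <<'E'
from h import *
a=[cv2.resize(bot.camera(n)[s],(390,390),interpolation=cv2.INTER_CUBIC) for n,s in(("top",np.s_[110:240,235:365]),("side",np.s_[150:250,155:255]))]
cv2.imwrite("pics/c5.png",cv2.cvtColor(np.hstack(a),cv2.COLOR_RGB2BGR))
E
```

```text
time: 6.78
ee_pos: [0.3557, -0.3312, 0.1417]
tcp_rot: [180.0, -0.0, 3.5]
wrist_force: [-0.9, 0.7, -0.0]
opening: -0.0001
grasp_force: 0.0
tray xy mm -274.66631909271496 -231.1684636687958 z 141.685577442696 rot [ 1.79967530e+02 -1.58269611e-02  3.54468243e+00] F [-0.85488712  0.65529099 -0.03680673] t 6.775 open -0.0001349288516839699
```

View pics/c5.png

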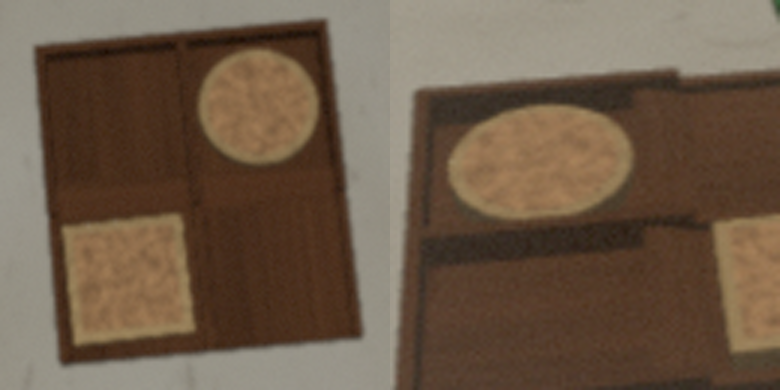

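```bash
python3 - <<'E'
from h import *
yaw=np.radians(3.71);X=np.array([np.cos(yaw),np.sin(yaw)]);Y=np.array([-X[1],X[0]])
cr=lambda u,v:(235+(u+.5)/3-.5,110+(v+.5)/3-.5)
cs=lambda u,v:(155+(u+.5)/3.9-.5,150+(v+.5)/3.9-.5)
tr=lambda p:((p[:2]-[.61483,-.08273])@X*1e3,(p[:2]-[.61483,-.08273])@Y*1e3)
for z in(.010,.018,.026,.034):
    print(z,[np.round(tr(px2w("top",cr(*p),z)),1) for p in((258,165),(258,48),(258.5,106.5))],"side",[np.round(tr(px2w("side",cs(*p),z)),1) for p in((244,156),(58,164),(151,161))])
E
```

```text
0.01 [array([  7.6, -48.5]), array([ 99.9, -58.3]), array([ 53.3, -53.7])] side [array([  7.3, -57.6]), array([ 98.6, -64.3]), array([ 53.1, -60.2])]
0.018 [array([  5.4, -47.8]), array([ 97. , -57.6]), array([ 50.8, -53. ])] side [array([  7.1, -47.8]), array([ 97.2, -54.4]), array([ 52.3, -50.3])]
0.026 [array([  3.1, -47.1]), array([ 94.1, -56.8]), array([ 48.2, -52.3])] side [array([  6.9, -38. ]), array([ 95.8, -44.5]), array([ 51.5, -40.5])]
0.034 [array([  0.9, -46.5]), array([ 91.1, -56.1]), array([ 45.6, -51.6])] side [array([  6.6, -28.1]), array([ 94.4, -34.6]), array([ 50.7, -30.6])]
```

Both views agree at a top height of about 17 mm. The rear rim is at tray x ≈ +6, past the crest's end at +4, so the coaster lies flat in the pocket. The square coaster is at the same pixels as before.

```bash
python3 -c "
from workcell import bot
print(bot.job_done())"
```

```text
the job is handed in; nothing more can be done
None
```

I pushed the round coaster over the lip and it lies flat in the pocket of its lane; the square coaster was not moved, and I handed the job in with the robot clear, after about 7 s of robot time.

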